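# Level the empty grinder stand with a spirit level

## Task

Stand the spirit level on the empty oak grinder stand, bubble side up and lengthwise from the knob to the rear, and let go of it. Then take hold of the round levelling knob, bear down on it so that the soft pad under its foot is squashed right home as it will be under the grinder, and turn it until the bubble sits centred between the two lines, without shifting the portafilter, cups, jar or spoon. Finish still holding the knob pressed down with the bubble centred, so that I can tighten the lock nut.

Things in the scene. Friction and masses are not known exactly. Their poses are not given: they have to be found in the camera images.
- level: aluminium pocket spirit level, a bar 130 long, 20 wide, 34 high (mm), 0.13 to 0.2 kg, lying the right way up on the counter at the start. Origin: centre of its underside; x along its length, z up. The vial (60 long, yellow-green, two black lines 20 apart) is let into the middle of its top edge. Either end may point to the knob.
- bubble (a joint): place of the bubble (14 mm long) in the level's vial: metres from the middle, positive towards the level's own +x end, limited to +-0.020. It runs to the higher end: 1.2 mm for each mrad of slope, and takes about 2 s to settle. Between the lines means within 2.5 mm of 0
- plate: oak board of the grinder stand, 200 (x) by 180 (y) by 18 mm, top 48 above the counter, with a tongue (64 wide, 71 long) on its -x side for the levelling screw. It tilts about its y axis on two rear feet; origin midway between them on its underside. From there (mm): top z = +18, the 200 x 180 part x = -180 to +20, y = +-90, screw x = -215, y = 0. z up, x from knob to rear
- plate_mid (a point): point on the top face of the board where the level stands well: on the board's centre line, 140 mm from the screw's axis, 75 mm from the line of the rear feet; axes as the board's
- knob: round knurled aluminium knob, 40 mm diameter, 24 high, on the levelling screw (4 mm of travel a turn, 0.05 N m friction, stays as left). Clockwise from above raises the board at the knob: a radian is 3.0 mrad of slope, 3.6 mm of bubble. At the start the knob end is too low by 1.3 to 2.8 rad of turn (with the pad home). Its z points up the screw
- knob_grip (a point): middle of the knob's height, on its axis: the point to grip, about 75 mm above the counter and 28 above the board (knob from 12 below to 12 above it). The screw stands on the pad, so turning leaves the knob's height alone; it only sinks with the pad
- pad (a joint): squash of the soft rubber pad under the levelling screw, in metres: 0 free, 0.0015 right home (a firm stop). The empty stand's own weight gives about 0.0007; about 8 N of push down on the knob brings it home; it springs back when let go. Pressing it home lowers the knob end by 1.3 mm in all (6 mrad of slope, 7 mm of bubble)
- portafilter: steel portafilter with a dark wooden handle, 235 long, 74 wide, 70 high, loose on the counter. Origin on the counter near its balance point; the basket's centre is at x = +70, the handle runs to x = -118
- cup0: lowest of a stack of three white demitasse cups, rim down, 62 diameter (handle to 50 mm from the axis), stack 138 high, loose. Origin: centre of its rim, on the counter
- cup1: middle cup of the stack; origin 40 mm above that of the lowest
- cup2: top cup of the stack; origin 80 mm above that of the lowest
- jar: cobalt glass jar with a steel screw-top lid, 82 diameter, 122 high, loose. Origin: centre of its underside
- spoon: spoon with a walnut handle, 170 mm long, lying on the counter beyond the stand. Origin on the counter near its middle, x from handle to bowl
Not all that is in view belongs to the job. Of the things that look like the level, take the one that is farthest from the robot's base at the start.

How it is judged:
On the way:
1. the level stands on the board, upright and lengthwise, and is let go (angle between the x axis of level and the x axis of plate, either way round below 0.2 rad and angle between level's own z axis and vertical below 0.06 rad and z of level in the frame of plate between 0.015 and 0.021 m and contact force between level and plate above 0.6 N and contact force between the fingers and level below 0.1 N), for 0.3 s.
At the end, for the whole second after the job is handed in: fingers on the knob (over 4 N) pressing it so that the pad is squashed over 1.2 of its 1.5 mm, bubble within 2.5 mm of the vial's middle, board within 4 mrad of level; the level stands free on the board, upright, within 0.2 rad of lengthwise (value of joint bubble between -0.0025 and 0.0025 m and angle between plate's own z axis and vertical below 0.004 rad and value of joint pad above 0.0012 m and contact force between the fingers and knob above 4 N and angle between the x axis of level and the x axis of plate, either way round below 0.2 rad and angle between level's own z axis and vertical below 0.06 rad and z of level in the frame of plate between 0.015 and 0.021 m and contact force between level and plate above 0.6 N and contact force between the arm and level below 0.1 N); the arm keeps its last pose, push and grip.
It fails at once if a bystander is moved by more than 20 mm (distance of any of portafilter, cup0, cup1, cup2, jar, spoon from where it was at the start of the episode above 0.02 m).
It also fails if it takes over 58 s, if anything falls off the work surface, if the arm or the gripper's body presses on something with over 40 N, if the wrist force passes 120 N, or if a joint passes its speed limit or range.

## Robot

A 7-joint arm with a two-finger parallel gripper is mounted at the origin on the work surface. World frame = base frame: x ahead of the robot, y to its left, z up, the work surface at z = 0. Lengths are in m, angles in rad, forces in N, time in s.
With the tool pointing down it reaches from about 0.35 to 0.9 m from the base axis. Payload 8.1 kg.
Tool frame: the origin (TCP) lies midway between the tips of the shut fingers; the grasp point (between the pads) lies 19 mm behind it (robot.pinch_z is the distance from the TCP to the grasp point, in m); z points along the fingers, y is the line along which they close (so a half turn about z gives the same grasp; the last joint's range is limited). The gripper opens to 85 mm and grips with 20 to 120 N. Pads are 22 mm wide; open, the fingers measure 114 mm over their backs; the gripper's body (76 mm by 85 mm) begins 54 mm behind the grasp point. The pads swing forward as they close: fully open they stand 13 mm farther back than shut.
Start: joints at [1.167, 0.434, 0.025, 1.573, -0.012, 1.134, -0.075], TCP at [0.185, -0.597, 0.231] pointing down, gripper open.
Joint ranges: [-2.62, 2.62], [-0.44, 2.09], [-1.27, 1.32], [0.08, 2.57], [-1.32, 4.46], [0.12, 2], [-2.74, 2.74]. Speed limits (rad/s): [2.22, 2.22, 3.01, 3.01, 3.14, 3.14, 3.14].

## Interface

Orientations are given as a 3x3 rotation matrix whose columns are the frame's x, y, z axes.
In Python, from rig import sensors, viewer, robot gives the robot as it stands.
- The arm moves only by the shell command python3 -m inch 'ROWS' [FORCE]. ROWS is a JSON object whose one key "series" holds a list of rows, each a list of 7 numbers: the opening, from 0 (shut) to 1 (fully open), then the shift along the tool's x, y, z in cm, then the turn, a rotation vector about the tool's x, y, z in rad. In form: {"series": [[jaw, dx, dy, dz, rx, ry, rz], ...]}. A call has exactly 5 rows; each row is the pose to reach, as a shift and turn from the pose commanded when the call began, along the tool's axes at that moment; what a row does not reach only later rows make up. A row lasts 1/10 s, in which the tool goes at most 50 mm and 8.59 degrees, less where a joint would pass 70% of its speed; a pose out of reach is approached as far as the arm can. A call with a gripper value outside its range is refused whole. The fingers move at their own pace and stop on an object; FORCE is the grip in N (left out, the last holds). Time passes only in rows, so rows that repeat a pose let the fingers close, or fill a call up. It gives the time, the measured TCP pose, the force, the opening and the grip force at its end, in the units of the state.
- sensors.sense(): the state, without advancing time (a new reading comes with each control period).
- viewer.camera(name): name is "scene" or "top" or "wrist"; returns a dict with "color" (400x640x3 uint8, red, green, blue), "depth" (400x640 float32, m along the optical axis (not along the pixel's ray), 0 where there is no reading), "fov_y" (degrees; the focal length in pixels is half the picture's height over the tangent of half this angle, whatever the lens; pixels are square), "cx", "cy" (the principal point, pixels), "extrinsics" (4x4, takes a point from world to camera coordinates). Camera axes: x right, y up, looking along -z (the intrinsics and any distortion apply to the point x, -y, -z); pixel columns grow to the right and rows downward; lengths in m; the calibration is good to about 2 mm. A picture is of the moment at which its call begins.
- robot.sign_off(): hands the job in; it is judged then, once.
The state is a dict: "time_s": time; "joint_positions": joint angles; "joint_vel": joint speeds; "joint_efforts": joint torques, N m; "eef_pos": TCP position; "eef_rot": TCP orientation; "wrist_force": force on the tool from outside, world axes, zero at the start; "ft_torque": the same for the moment, N m; "gripper_width": finger opening in m; "grip_force": force on a finger pad.
Only numpy, scipy, OpenCV 4.12 (cv2) and the standard library are available. Lean on these libraries where they do the work, as an engineer would, in place of code of your own. Each camera call takes 0.05 s, during which the arm holds its last target. There are 200 camera calls.

## Working session

There is one attempt and no reset: what is moved stays moved. The work goes in short steps, Python scripts to look and compute and a shell command to move; the robot and the scene stay as the last step left them, time stands still between calls to the robot, and variables do not carry over. Pictures are saved under pics/ and viewed, at most 10 in all, crops included, and the job is handed in when it is done.

```bash
ls; mkdir -p pics; cat > h.py <<'E'
import numpy as np, cv2
from rig import sensors, viewer, robot
def shot(n,f):
    c=viewer.camera(n); cv2.imwrite(f'pics/{f}.png',c['color'][:,:,::-1]); np.savez(f'pics/{f}.npz',**c); return c
def load(f): return np.load(f'pics/{f}.npz')
def foc(c): return 200/np.tan(np.radians(float(c['fov_y']))/2)
def ray(c,u,v):
    E=c['extrinsics']; R=E[:3,:3]; f=foc(c)
    d=np.array([(u-c['cx'])/f,-(v-c['cy'])/f,-1.]); return -R.T@E[:3,3], R.T@d
def onz(c,u,v,z):
    o,d=ray(c,u,v); return o+d*(z-o[2])/d[2]
def dep(c,u,v):
    o,d=ray(c,u,v); return o+d*c['depth'][int(round(v)),int(round(u))]
def cloud(c):
    f=foc(c); v,u=np.mgrid[:400,:640]; D=c['depth']
    P=np.stack([(u-c['cx'])/f*D,-(v-c['cy'])/f*D,-D],-1); E=c['extrinsics']
    return (P-E[:3,3])@E[:3,:3]
E
python3 - <<'E'
from h import *
print(sensors.sense(), robot.pinch_z)
a=shot('top','top1'); b=shot('scene','scene1')
for c in(a,b): print({k:v for k,v in c.items() if k not in('color','depth')})
E
```

```text
pics
{'time_s': 0.0, 'joint_positions': array([ 1.16738661,  0.43526806,  0.02498247,  1.57410991, -0.01160925,
        1.13397894, -0.07510438]), 'joint_vel': array([-0.00129174, -0.00152886,  0.00072328, -0.00013707, -0.00188745,
        0.00055606,  0.00055336]), 'joint_efforts': array([-9.18927035e-04, -6.70467854e+01,  1.02466766e+00, -3.16219568e+01,
        1.55358523e-02,  1.22295687e-02,  6.62789239e-05]), 'eef_pos': array([ 0.18497627, -0.59646856,  0.23049311]), 'eef_rot': array([[ 9.55122577e-01,  2.96210205e-01, -6.14560894e-04],
       [ 2.96210808e-01, -9.55121413e-01,  1.49789766e-03],
       [-1.43287697e-04, -1.61271545e-03, -9.99998689e-01]]), 'wrist_force': array([0.17101014, 0.37630253, 0.58644017]), 'ft_torque': array([ 0.00790129, -0.02687995, -0.01202974]), 'grip_force': 0.0, 'gripper_width': 0.08550286425550327} 0.0187
{'fov_y': 50.97179152394343, 'cx': 318.5153899702117, 'cy': 199.3170425576854, 'extrinsics': array([[ 0.02266462, -0.999741  , -0.00206198, -0.00548119],
       [ 0.98812062,  0.02208751,  0.1520848 , -0.56534207],
       [-0.15199986, -0.00548443,  0.9883653 , -1.01216462],
       [ 0.        ,  0.        ,  0.        ,  1.        ]])}
{'fov_y': 56.50067895839269, 'cx': 319.0844380705443, 'cy': 196.46466918488025, 'extrinsics': array([[ 0.26904544,  0.96307489,  0.01006553, -0.12642799],
       [-0.78760181,  0.21398591,  0.57783512,  0.39251902],
       [ 0.55434461, -0.16339153,  0.81609146, -1.15863622],
       [ 0.        ,  0.        ,  0.        ,  1.        ]])}
```

View pics/top1.png

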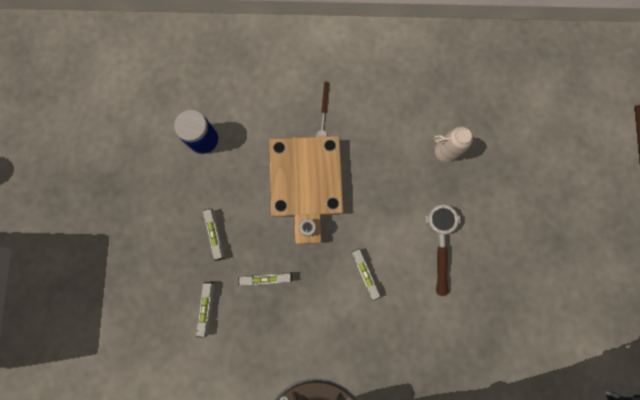

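View pics/scene1.png

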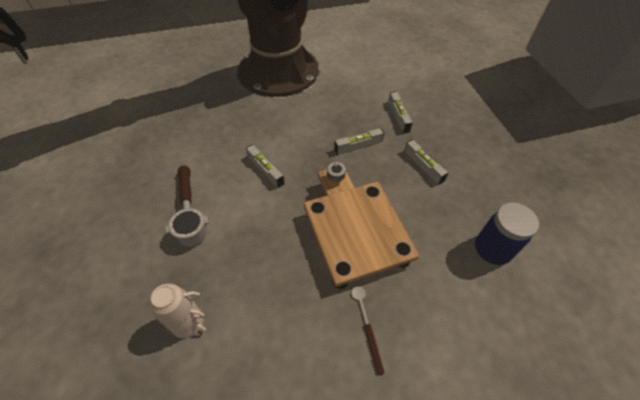

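Top view: four level look-alikes at (212,234), (265,280), (204,309) and (367,274). The board is at about (306,176), the knob at (307,227) and the base at (318,400). Level (212,234) looks farthest from the base. Next I measure it.

```bash
python3 - <<'E'
from h import *
T=load('top1');S=load('scene1')
P={n:cloud(c) for n,c in(('T',T),('S',S))}
print('counter z', [np.round(np.median(P[n][350:370,200:260,2] if n=='T' else P[n][150:170,20:120,2]),4) for n in P])
for n,c in(('T',T),('S',S)):
    hsv=cv2.cvtColor(c['color'],cv2.COLOR_RGB2HSV)
    m=cv2.inRange(hsv,(28,110,80),(45,255,255)); m=cv2.morphologyEx(m,cv2.MORPH_CLOSE,np.ones((7,7)))
    k,_,st,ce=cv2.connectedComponentsWithStats(m)
    for i in range(1,k):
        if st[i,4]>25:
            u,v=ce[i]; p=onz(c,u,v,.034); print(n,'vial',ce[i].round(1),st[i,4],p.round(4),'depth',dep(c,u,v).round(4),'dist',np.hypot(*p[:2]).round(3))
    # level tops from cloud
    Q=P[n]; z=Q[...,2]
    m=((z>.028)&(z<.04)&(c['depth']>0)).astype(np.uint8)
    k,lb,st,ce=cv2.connectedComponentsWithStats(m)
    for i in range(1,k):
        if st[i,4]>150:
            q=Q[lb==i]; r=cv2.minAreaRect((q[:,:2]*1000).astype(np.float32)); print(n,'slab',st[i,4],np.round(r[0],1),np.round(r[1],1),round(r[2],1),'z',np.median(q[:,2]).round(4))
    # board top
    w=cv2.inRange(hsv,(8,90,70),(24,255,255)); w=cv2.morphologyEx(w,cv2.MORPH_OPEN,np.ones((3,3)))
    k,lb,st,ce=cv2.connectedComponentsWithStats(w); i=1+np.argmax(st[1:,4])
    q=Q[(lb==i)]; q=q[(q[:,2]>.04)&(q[:,2]<.056)]
    A=np.c_[q[:,:2],np.ones(len(q))]; print(n,'board plane',np.linalg.lstsq(A,q[:,2],rcond=None)[0].round(4),'meanz',q[:,2].mean().round(4))
    r=cv2.minAreaRect((q[:,:2]*1000).astype(np.float32)); print(n,'board rect',np.round(r[0],1),np.round(r[1],1),round(r[2],1))
    d=np.median(q[:,:2],0)
    # knob: z .075-.1 near
    m=(z>.078)&(z<.1)&(np.hypot(Q[...,0]-.40,Q[...,1]-0.02)<.12)
    q=Q[m]; 
    if len(q): e=cv2.minEnclosingCircle((q[:,:2]*1000).astype(np.float32)); print(n,'knob',len(q),q.mean(0).round(4),np.round(e[0],1),round(e[1],1))
E
```

```text
counter z [np.float64(0.0007), np.float64(0.001)]
T vial [212.4 233.5] 83 [0.4741 0.2714 0.034 ] depth [0.474  0.2709 0.0358] dist 0.546
T vial [365.2 274.1] 87 [ 0.3825 -0.1122  0.034 ] depth [ 0.3826 -0.1118  0.0379] dist 0.399
T vial [263.7 279.1] 90 [0.3647 0.1379 0.034 ] depth [0.3648 0.1377 0.0357] dist 0.39
T vial [203.9 309.5] 91 [0.2884 0.2808 0.034 ] depth [0.2889 0.2798 0.0378] dist 0.403
T slab 373 [473.2 272.8] [129.6  21.1] 16.5 z 0.0339
T slab 336 [ 414.7 -304.2] [142.8  25.2] 2.8 z 0.0338
T slab 378 [ 382.4 -113.1] [130.2  20.4] 24.2 z 0.0332
T slab 385 [364.4 137. ] [ 20.  129.3] 5.4 z 0.0337
T slab 402 [288.6 282.2] [ 20.8 130.1] 86.0 z 0.0338
T board plane [-0.0022  0.0015  0.0498] meanz 0.0486
T board rect [590.8  39.9] [271.4 180.2] 3.8
T knob 226 [0.4908 0.0331 0.0869] [491.3  33. ] 20.4
S vial [359.9 137.8] 66 [0.3706 0.1354 0.034 ] depth [0.3694 0.1359 0.0327] dist 0.395
S vial [425.2 157.7] 63 [0.4755 0.2679 0.034 ] depth [0.4755 0.2679 0.034 ] dist 0.546
S vial [263.3 161.8] 66 [ 0.3855 -0.1165  0.034 ] depth [ 0.3844 -0.1164  0.0327] dist 0.403
S slab 238 [304.  784.6] [319.5 122.8] 23.9 z 0.0358
S slab 159 [83.7  1.1] [110.9  25.5] 89.5 z 0.0339
S slab 269 [291.3 281. ] [ 21.4 132.8] 86.0 z 0.0344
S slab 331 [367.7 135.4] [ 22.9 129.8] 5.9 z 0.0342
S slab 378 [475.2 271.8] [131.7  23. ] 15.5 z 0.0341
S slab 354 [ 384.8 -114.1] [131.3  20.8] 24.0 z 0.0342
S slab 247 [ 409.3 -303.9] [ 24.3 130.9] 89.5 z 0.0334
S board plane [-0.0046  0.0025  0.0521] meanz 0.0493
S board rect [592.5  38.9] [272.1 180.2] 3.8
S knob 244 [0.4968 0.0312 0.0867] [494.3  32.2] 20.3
```

The target level is at (0.474, 0.272), yaw about 16°, top 34 mm. The knob is at (0.493, 0.0325), board yaw 3.8°, top about 48 mm. All of that matches the sizes given. I'll move towards the level at travel height.

```bash
python3 -m inch '{"series":[[1,3.3,-3,0,0,0,0],[1,6.6,-6,0,0,0,0],[1,9.9,-9,0,0,0,0],[1,13.2,-12,0,0,0,0],[1,16.5,-15,0,0,0,0]]}' 40
python3 -m inch '{"series":[[1,3.3,-3,0,0,0,0],[1,6.6,-6,0,0,0,0],[1,9.9,-9,0,0,0,0],[1,13.2,-12,0,0,0,0],[1,16.5,-15,0,0,0,0]]}'
python3 -m inch '{"series":[[1,1.8,-4,0,0,0,0],[1,3.6,-8,0,0,0,0],[1,5.4,-12,0,0,0,0],[1,7.2,-16,0,0,0,0],[1,9,-20,0,0,0,0]]}'
python3 -m inch '{"series":[[1,1.8,-4,0,0,0,0],[1,3.6,-8,0,0,0,0],[1,5.4,-12,0,0,0,0],[1,7.2,-16,0,0,0,0],[1,8,-20,0,0,0,0]]}'
```

```text
time_s: 0.6
eef_pos: [0.2988, -0.403, 0.2311]
eef_rot: [[0.955, 0.296, -0.0], [0.296, -0.955, 0.0], [-0.0, -0.0, -1.0]]
wrist_force: [0.8, -0.5, 0.4]
gripper_width: 0.0855
grip_force: 0.0
time_s: 1.1
eef_pos: [0.4119, -0.211, 0.2312]
eef_rot: [[0.955, 0.296, -0.0], [0.296, -0.955, -0.0], [-0.0, 0.0, -1.0]]
wrist_force: [0.5, -0.5, 0.4]
gripper_width: 0.0851
grip_force: 0.0
time_s: 1.6
eef_pos: [0.4379, 0.0067, 0.2312]
eef_rot: [[0.955, 0.296, -0.0], [0.296, -0.955, -0.0], [-0.0, 0.0, -1.0]]
wrist_force: [1.0, -0.4, -0.6]
gripper_width: 0.0853
grip_force: 0.0
time_s: 2.1
eef_pos: [0.4558, 0.2215, 0.231]
eef_rot: [[0.955, 0.296, -0.0], [0.296, -0.955, 0.0], [0.0, -0.0, -1.0]]
wrist_force: [0.4, 0.6, 1.0]
gripper_width: 0.0854
grip_force: 0.0
```

```bash
cat > m.py <<'E'
from h import *
def level(c,ctr):
    Q=cloud(c); z=Q[...,2]
    m=(z>.026)&(z<.041)&(np.hypot(Q[...,0]-ctr[0],Q[...,1]-ctr[1])<.09)&(c['depth']>0)
    q=Q[m]; r=cv2.minAreaRect((q[:,:2]*1000).astype(np.float32))
    return len(q),r,np.median(q[:,2])
E
python3 - <<'E'
from m import *
s=sensors.sense(); print(s['eef_pos'])
c=shot('wrist','w1'); print(c['fov_y'],c['extrinsics'].round(3))
print(level(c,(.474,.272)))
hsv=cv2.cvtColor(c['color'],cv2.COLOR_RGB2HSV)
m=cv2.inRange(hsv,(28,110,80),(45,255,255)); k,_,st,ce=cv2.connectedComponentsWithStats(m)
for i in range(1,k):
    if st[i,4]>60: print(ce[i].round(),st[i,4],onz(c,*ce[i],.034).round(4),dep(c,*ce[i]).round(4))
E
```

```text
[0.45583144 0.22153894 0.23101314]
63.36030432978474 [[ 0.296 -0.955 -0.001  0.076]
 [ 0.913  0.283 -0.295 -0.44 ]
 [ 0.282  0.086  0.955 -0.528]
 [ 0.     0.     0.     1.   ]]
(2350, ((474.6165771484375, 271.31597900390625), (129.24139404296875, 20.304214477539062), 16.44216537475586), np.float64(0.03409014585322001))
[280. 122.] 251 [0.4943 0.2764 0.034 ] [0.4943 0.2765 0.0334]
[281. 153.] 399 [0.4636 0.2674 0.034 ] [0.4636 0.2674 0.0338]
[369. 263.] 491 [0.3691 0.1353 0.034 ] [0.3684 0.1349 0.0326]
[234. 285.] 358 [0.2937 0.2797 0.034 ] [0.2943 0.2796 0.0348]
[562. 302.] 347 [ 0.3892 -0.1069  0.034 ] [ 0.3884 -0.109   0.0319]
```

View pics/w1.png

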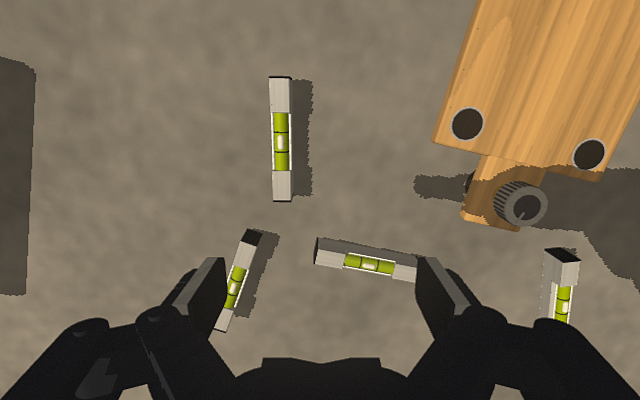

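The wrist view shows the level at about (281,139), in line with the tool, with clear space beside it. Grasping it now.

```bash
python3 -m inch '{"series":[[0.7,1.6,-2.1,2,0,0,0.014],[0.7,3.26,-4.2,4,0,0,0.014],[0.7,3.26,-4.2,8.5,0,0,0.014],[0.7,3.26,-4.2,13,0,0,0.014],[0.7,3.26,-4.2,16,0,0,0.014]]}' 40 | head -2
python3 -m inch '{"series":[[0.7,0,0,3,0,0,0],[0.7,0,0,5.2,0,0,0],[0.7,0,0,6.2,0,0,0],[0.7,0,0,6.2,0,0,0],[0,0,0,6.2,0,0,0]]}'
python3 -m inch '{"series":[[0,0,0,0,0,0,0],[0,0,0,0,0,0,0],[0,0,0,0,0,0,0],[0,0,0,0,0,0,0],[0,0,0,0,0,0,0]]}'
```

```text
time_s: 2.65
eef_pos: [0.4727, 0.2684, 0.0682]
time_s: 3.15
eef_pos: [0.4745, 0.2698, 0.01]
eef_rot: [[0.959, 0.283, 0.001], [0.283, -0.959, 0.0], [0.001, -0.0, -1.0]]
wrist_force: [0.6, 0.2, -0.2]
gripper_width: 0.0466
grip_force: 0.0
time_s: 3.65
eef_pos: [0.4749, 0.2701, 0.0106]
eef_rot: [[0.959, 0.283, 0.002], [0.283, -0.959, 0.001], [0.002, -0.001, -1.0]]
wrist_force: [-1.1, -0.7, 6.3]
gripper_width: 0.0191
grip_force: 40.0
```

```bash
python3 -m inch '{"series":[[0,0,0,-3,0,0,0],[0,0,0,-7,0,0,0],[0,0,0,-11,0,0,0],[0,1.4,4,-13,0,0,0.05],[0,2.8,8.5,-13,0,0,0.1]]}' |head -2
python3 -m inch '{"series":[[0,1.4,4.4,0,0,0,0.06],[0,2.9,8.9,0,0,0,0.12],[0,4.4,13.4,0,0,0,0.12],[0,5.8,17.8,0,0,0,0.12],[0,5.8,17.8,0,0,0,0.12]]}'
python3 - <<'E'
from h import *
c=shot('wrist','w2');shot('scene','s2')
print(sensors.sense()['eef_pos'],sensors.sense()['wrist_force'])
E
```

```text
time_s: 4.15
eef_pos: [0.5268, 0.1982, 0.1438]
time_s: 4.65
eef_pos: [0.6176, 0.0224, 0.1393]
eef_rot: [[0.998, 0.056, 0.002], [0.056, -0.998, -0.005], [0.001, 0.005, -1.0]]
wrist_force: [-0.5, -0.5, -0.7]
gripper_width: 0.0193
grip_force: 39.6
[0.61512421 0.03019666 0.13941138] [-0.19668671  0.08795013 -1.45793122]
```

View pics/w2.png

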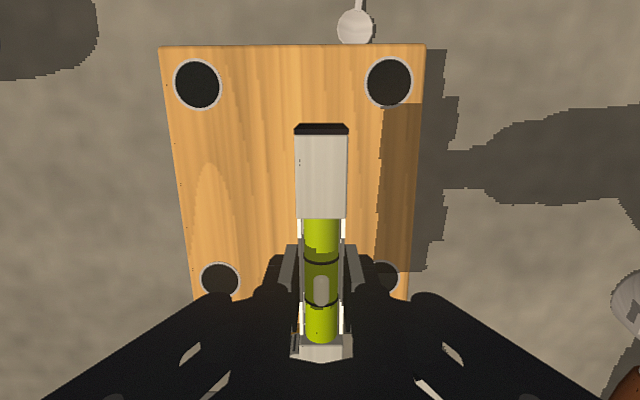

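The level is upright in the jaws and roughly above the board centre. Lowering it.

```bash
python3 -m inch '{"series":[[0,1.76,-1.1,0,0,0,-0.01],[0,1.76,-1.1,2.5,0,0,-0.01],[0,1.76,-1.1,5,0,0,-0.01],[0,1.76,-1.1,6.8,0,0,-0.01],[0,1.76,-1.1,7.2,0,0,-0.01]]}' |head -2
python3 -m inch '{"series":[[0,0,0,0.2,0,0,0],[0,0,0,0.4,0,0,0],[0,0,0,0.6,0,0,0],[0,0,0,0.7,0,0,0],[0,0,0,0.7,0,0,0]]}'
```

```text
time_s: 5.25
eef_pos: [0.6296, 0.0457, 0.0655]
time_s: 5.75
eef_pos: [0.632, 0.0439, 0.0606]
eef_rot: [[0.997, 0.077, 0.0], [0.077, -0.997, 0.0], [0.0, 0.0, -1.0]]
wrist_force: [-0.2, 0.2, -2.0]
gripper_width: 0.0194
grip_force: 39.6
```

```bash
python3 -m inch '{"series":[[0,0,0.1,0.05,0,0,0],[0,0,0.1,0.1,0,0,0.005],[0,0,0.1,0.15,0,0,0.01],[0,0,0.1,0.2,0,0,0.01],[0,0,0.1,0.2,0,0,0.01]]}'
```

```text
time_s: 6.25
eef_pos: [0.632, 0.0428, 0.0588]
eef_rot: [[0.998, 0.066, 0.0], [0.066, -0.998, -0.0], [0.0, 0.0, -1.0]]
wrist_force: [-1.8, -0.3, 4.4]
gripper_width: 0.019
grip_force: 40.4
```

Contact, about 6 N. Releasing and lifting off.

```bash
python3 -m inch '{"series":[[0.5,0,0,0,0,0,0],[0.5,0,0,0,0,0,0],[0.5,0,0,0,0,0,0],[0.5,0,0,0,0,0,0],[0.5,0,0,-0.5,0,0,0]]}'
python3 -m inch '{"series":[[0.5,0,0,-3,0,0,0],[0.5,0,0,-6,0,0,0],[0.5,0,0,-10,0,0,0],[0.5,-4,0,-10,0,0,0],[0.5,-8,0,-10,0,0,0]]}'
python3 -m inch '{"series":[[1,-4,0,0,0,0,0],[1,-7,0,0,0,0,0],[1,-7,0,0,0,0,0],[1,-7,0,0,0,0,0],[1,-7,0,0,0,0,0]]}'
python3 - <<'E'
from h import *
c=shot('wrist','w3');s=sensors.sense();print(s['eef_pos'],s['eef_rot'].round(3),s['joint_positions'].round(3))
Q=cloud(c);z=Q[...,2]
def rect(m):
    q=Q[m];r=cv2.minAreaRect((q[:,:2]*1000).astype(np.float32));return len(q),np.round(r[0],1),np.round(r[1],1),round(r[2],1),np.median(q[:,2]).round(4)
print('level',rect((z>.074)&(z<.09)&(np.hypot(Q[...,0]-.632,Q[...,1]-.042)<.085)&(np.abs(Q[...,1]-.042)<.025)))
m=(z>.08)&(z<.095)&(np.hypot(Q[...,0]-.493,Q[...,1]-.033)<.035);print('knob',rect(m),cv2.minEnclosingCircle((Q[m][:,:2]*1000).astype(np.float32)))
E
```

```text
time_s: 6.75
eef_pos: [0.6314, 0.0428, 0.0628]
eef_rot: [[0.998, 0.067, -0.001], [0.067, -0.998, -0.0], [-0.001, 0.0, -1.0]]
wrist_force: [0.1, 0.7, 0.3]
gripper_width: 0.0434
grip_force: 0.0
time_s: 7.25
eef_pos: [0.5526, 0.038, 0.1649]
eef_rot: [[0.998, 0.066, 0.004], [0.066, -0.998, 0.001], [0.004, -0.0, -1.0]]
wrist_force: [-0.7, 0.1, -0.1]
gripper_width: 0.0428
grip_force: 0.0
time_s: 7.75
eef_pos: [0.4836, 0.0331, 0.1638]
eef_rot: [[0.998, 0.066, 0.002], [0.066, -0.998, 0.0], [0.002, -0.0, -1.0]]
wrist_force: [-0.3, -0.1, -0.8]
gripper_width: 0.0854
grip_force: 0.0
[0.483561   0.03311108 0.16355936] [[ 0.998  0.066  0.001]
 [ 0.066 -0.998  0.   ]
 [ 0.001 -0.    -1.   ]] [ 0.165  0.321 -0.428  1.967  0.169  0.887 -1.855]
level (2629, array([593. ,  39.6]), array([51.4, 19.9]), 3.9, np.float64(0.0827))
knob (2447, array([493.4,  31.2]), array([40.7, 39.7]), 89.7, np.float64(0.0872)) ((492.821533203125, 31.02968978881836), 20.77626609802246)
```

View pics/w3.png

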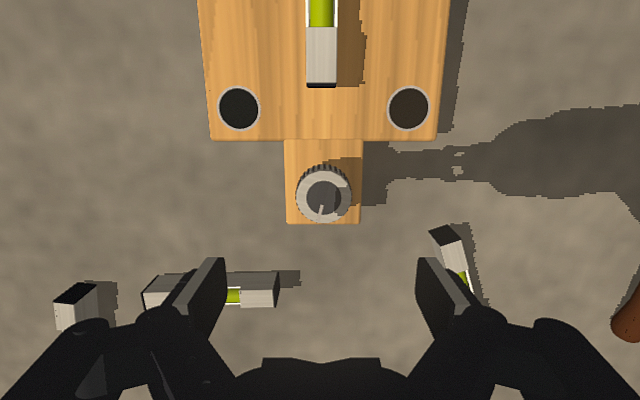

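The level stands free at yaw 3.9°, and the knob is at (0.493, 0.031), top 87 mm. I'll go down on it and work out at which tool yaw the wrist camera would see the vial.

```bash
python3 -m inch '{"series":[[1,0.93,0.15,3,0,0,0],[1,0.93,0.15,6,0,0,0],[1,0.93,0.15,9,0,0,0],[1,0.93,0.15,10.5,0,0,0],[1,0.93,0.15,11,0,0,0]]}' 50|head -2
python3 -m inch '{"series":[[0.3,0,0,0,0,0,0],[0,0,0,0,0,0,0],[0,0,0,0,0,0,0],[0,0,0,0,0,0,0],[0,0,0,0,0,0,0]]}'
python3 - <<'E'
from h import *
s=sensors.sense();print(s['joint_positions'].round(3))
c=shot('wrist','w4');shot('scene','s4');shot('top','t4')
E=c['extrinsics'];f=foc(c);p0=s['eef_pos']
for th in np.arange(-170,171,20):
    a=np.radians(-th);out=[]
    for x in(-.03,0,.03):
        d=np.array([.632+x-p0[0],.042+x*.067-p0[1]]);R=np.array([[np.cos(a),-np.sin(a)],[np.sin(a),np.cos(a)]])
        q=np.r_[p0[:2]+R@d,.082];k=E[:3,:3]@q+E[:3,3];out.append((round(c['cx']-f*k[0]/k[2]),round(c['cy']+f*k[1]/k[2]),bool(k[2]<0)))
    print(th,out)
a=cv2.resize(cv2.imread('pics/s4.png')[100:300,240:480],(800,667))[:600]
b=cv2.imread('pics/t4.png')[100:290,220:420]
cv2.imwrite('pics/v1.png',np.hstack([cv2.resize(cv2.imread('pics/s4.png')[120:280,280:440],(400,400)),cv2.resize(b,(400,400))]))
E
```

```text
time_s: 8.3
eef_pos: [0.4913, 0.0321, 0.0513]
time_s: 8.8
eef_pos: [0.4924, 0.0319, 0.0541]
eef_rot: [[0.998, 0.066, 0.002], [0.066, -0.998, -0.0], [0.002, 0.0, -1.0]]
wrist_force: [0.5, -0.2, 2.9]
gripper_width: 0.0389
grip_force: 49.9
[ 0.105  0.489 -0.366  2.055  0.285  0.643 -1.956]
-170 [(283, 478, True), (275, 517, True), (268, 552, True)]
-150 [(209, 460, True), (186, 496, True), (164, 529, True)]
-130 [(142, 423, True), (102, 452, True), (64, 480, True)]
-110 [(87, 367, True), (29, 385, True), (-26, 402, True)]
-90 [(51, 293, True), (-23, 293, True), (-96, 293, True)]
-70 [(43, 206, True), (-41, 179, True), (-129, 151, True)]
-50 [(73, 115, True), (-10, 54, True), (-103, -13, True)]
-30 [(146, 36, True), (82, -60, True), (7, -172, True)]
-10 [(254, -11, True), (229, -131, True), (199, -275, True)]
10 [(377, -12, True), (400, -132, True), (429, -277, True)]
30 [(486, 33, True), (550, -63, True), (624, -176, True)]
50 [(561, 111, True), (644, 50, True), (737, -18, True)]
70 [(594, 202, True), (678, 176, True), (767, 147, True)]
90 [(588, 290, True), (661, 290, True), (735, 290, True)]
110 [(553, 365, True), (611, 383, True), (666, 401, True)]
130 [(498, 421, True), (539, 451, True), (577, 479, True)]
150 [(431, 459, True), (455, 495, True), (477, 528, True)]
170 [(358, 478, True), (366, 517, True), (373, 552, True)]
```

View pics/v1.png

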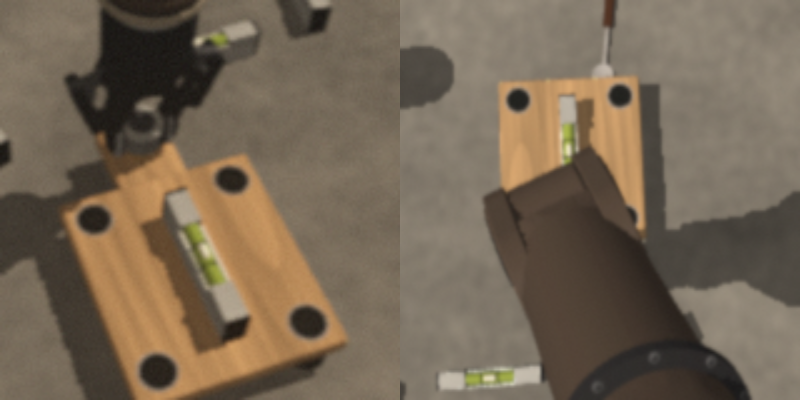

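Scene crop (left): the gripper is on the knob, and the level with its whole vial is visible at about crop (205,255). The top view is partly blocked, so the scene camera will read the bubble. Pressing down now.

```bash
python3 -m inch '{"series":[[0,0,0,0.1,0,0,0],[0,0,0,0.2,0,0,0],[0,0,0,0.3,0,0,0],[0,0,0,0.3,0,0,0],[0,0,0,0.3,0,0,0]]}' 60
python3 -m inch '{"series":[[0,0,0,0.1,0,0,0],[0,0,0,0.1,0,0,0],[0,0,0,0.1,0,0,0],[0,0,0,0.1,0,0,0],[0,0,0,0.1,0,0,0]]}'
```

```text
time_s: 9.45
eef_pos: [0.4926, 0.032, 0.0527]
eef_rot: [[0.998, 0.066, 0.003], [0.066, -0.998, -0.001], [0.003, 0.001, -1.0]]
wrist_force: [-8.1, -2.5, 36.1]
gripper_width: 0.0387
grip_force: 62.8
time_s: 9.95
eef_pos: [0.4927, 0.032, 0.0524]
eef_rot: [[0.998, 0.067, 0.003], [0.067, -0.998, -0.001], [0.003, 0.001, -1.0]]
wrist_force: [-10.7, -3.7, 48.4]
gripper_width: 0.0389
grip_force: 64.0
```

Stiffer than expected, so I'm easing back to about 18 N and then letting the bubble settle.

```bash
python3 -m inch '{"series":[[0,0,0,-0.1,0,0,0],[0,0,0,-0.2,0,0,0],[0,0,0,-0.23,0,0,0],[0,0,0,-0.23,0,0,0],[0,0,0,-0.23,0,0,0]]}'
for i in 1 2 3 4; do :; done
python3 -m inch '{"series":[[0,0,0,0,0,0,0],[0,0,0,0,0,0,0],[0,0,0,0,0,0,0],[0,0,0,0,0,0,0],[0,0,0,0,0,0,0]]}' >/dev/null
python3 -m inch '{"series":[[0,0,0,0,0,0,0],[0,0,0,0,0,0,0],[0,0,0,0,0,0,0],[0,0,0,0,0,0,0],[0,0,0,0,0,0,0]]}' >/dev/null
python3 -m inch '{"series":[[0,0,0,0,0,0,0],[0,0,0,0,0,0,0],[0,0,0,0,0,0,0],[0,0,0,0,0,0,0],[0,0,0,0,0,0,0]]}'
cat > bub.py <<'E'
import sys
from h import *
name=sys.argv[1]; cs=[shot('scene',f'{name}_{i}') for i in range(4)]
c=cs[0]; img=np.mean([x['color'].astype(np.float32) for x in cs],0)
# find level vial: green pixels near plate_mid
hsv=cv2.cvtColor(img.astype(np.uint8),cv2.COLOR_RGB2HSV)
E=c['extrinsics'];f=foc(c)
def proj(p):
    k=E[:3,:3]@p+E[:3,3]; return c['cx']-f*k[0]/k[2], c['cy']+f*k[1]/k[2]
yaw=np.radians(3.9);ax=np.array([np.cos(yaw),np.sin(yaw),0]);lat=np.array([-ax[1],ax[0],0]);mid=np.array([.632,.042,.0825])
s=np.arange(-75,76)*1e-3;w=np.linspace(-12,12,25)*1e-3   # rectified patch: rows lateral, cols along axis (mm)
P=[[proj(mid+ax*a+lat*b) for a in s] for b in w]; M=np.array(P,np.float32)
patch=cv2.remap(img,M[...,0],M[...,1],cv2.INTER_CUBIC)
np.save(f'pics/{name}_p.npy',patch)
cv2.imwrite(f'pics/{name}_r.png',cv2.resize(patch.clip(0,255).astype(np.uint8)[:,:,::-1],None,fx=5,fy=6,interpolation=cv2.INTER_CUBIC))
g=np.clip(patch[...,1]-patch[...,2],0,None)  # green-blue: vial liquid
lp=g.mean(1); print('lateral',lp.round().astype(int))
r=int(np.argmax(lp)); sl=slice(max(r-2,0),r+3)
prof=g[sl].mean(0); br=patch[sl].mean((0,2))
for a in range(30,121,2): print(int(s[a]*1000),int(prof[a]),int(br[a]),end=' | ')
E
python3 bub.py b1
```

```text
time_s: 10.45
eef_pos: [0.4924, 0.0319, 0.053]
eef_rot: [[0.998, 0.066, 0.002], [0.066, -0.998, -0.001], [0.002, 0.001, -1.0]]
wrist_force: [-2.9, -1.6, 21.2]
gripper_width: 0.0388
grip_force: 60.7
time_s: 11.95
eef_pos: [0.4924, 0.0319, 0.053]
eef_rot: [[0.998, 0.066, 0.002], [0.066, -0.998, -0.001], [0.002, 0.001, -1.0]]
wrist_force: [-3.6, -2.9, 21.1]
gripper_width: 0.0388
grip_force: 60.7
lateral [19 20 22 24 26 29 31 34 36 38 39 41 42 44 45 44 41 37 32 29 29 32 36 42
 46]
-45 35 150 | -43 35 151 | -41 34 151 | -39 35 150 | -37 36 150 | -35 35 152 | -33 35 150 | -31 36 143 | -29 42 135 | -27 45 138 | -25 46 149 | -23 45 157 | -21 45 157 | -19 45 155 | -17 44 156 | -15 43 157 | -13 44 157 | -11 45 155 | -9 44 155 | -7 44 157 | -5 45 156 | -3 44 156 | -1 44 156 | 1 45 157 | 3 45 157 | 5 44 156 | 7 45 157 | 9 45 157 | 11 45 156 | 13 44 156 | 15 44 157 | 17 44 157 | 19 45 156 | 21 44 157 | 23 44 157 | 25 45 158 | 27 45 156 | 29 43 153 | 31 40 149 | 33 37 149 | 35 36 150 | 37 36 151 | 39 36 151 | 41 36 151 | 43 35 151 | 45 36 151 |
```

View pics/b1_r.png

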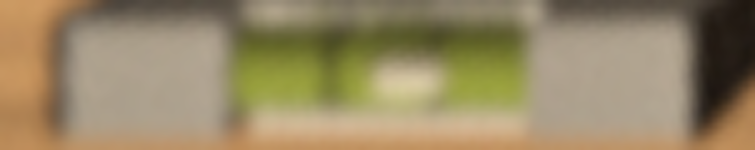

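Rectified vial (5 px/mm): lines at about 330 and 437, bubble 373–440. The bubble is about 4.8 mm rearward of the middle, so the knob needs roughly 1.3 rad clockwise, which is consistent with the task. Turning it in two steps.

```bash
python3 -m inch '{"series":[[0,0,0,0,0,0,0.12],[0,0,0,0,0,0,0.24],[0,0,0,0,0,0,0.36],[0,0,0,0,0,0,0.48],[0,0,0,0,0,0,0.6]]}'
python3 -m inch '{"series":[[0,0,0,0,0,0,0.12],[0,0,0,0,0,0,0.24],[0,0,0,0,0,0,0.36],[0,0,0,0,0,0,0.48],[0,0,0,0,0,0,0.6]]}'
python3 -m inch '{"series":[[0,0,0,0,0,0,0],[0,0,0,0,0,0,0],[0,0,0,0,0,0,0],[0,0,0,0,0,0,0],[0,0,0,0,0,0,0]]}' >/dev/null
python3 -m inch '{"series":[[0,0,0,0,0,0,0],[0,0,0,0,0,0,0],[0,0,0,0,0,0,0],[0,0,0,0,0,0,0],[0,0,0,0,0,0,0]]}' >/dev/null
python3 -m inch '{"series":[[0,0,0,0,0,0,0],[0,0,0,0,0,0,0],[0,0,0,0,0,0,0],[0,0,0,0,0,0,0],[0,0,0,0,0,0,0]]}' >/dev/null
python3 -m inch '{"series":[[0,0,0,0,0,0,0],[0,0,0,0,0,0,0],[0,0,0,0,0,0,0],[0,0,0,0,0,0,0],[0,0,0,0,0,0,0]]}'
python3 bub.py b2 >/dev/null
cat > ana.py <<'E'
import numpy as np,sys
for n in sys.argv[1:]:
    p=np.load(f'pics/{n}_p.npy'); s=np.arange(-75,76)
    gb=(p[...,1]-p[...,2]); up=p[6:9].sum(2).mean(0); core=gb[9:16].mean(0)
    g=gb[7:17].max(0); base=np.percentile(core[(s>-28)&(s<30)],75); th=base*.55
    on=np.where(core<th)[0]; on=on[(s[on]>-24)&(s[on]<27)]
    wgt=np.clip(base-core,0,None)*((s>-22)&(s<24)); wgt[wgt<.3*base]=0
    dark=p[7:17].sum(2).min(0)
    mn=[int(s[i]) for i in range(48,105) if dark[i]==dark[i-3:i+4].min() and dark[i]<np.median(dark[48:105])-20]
    e=lambda y,lo,hi:np.interp(base*.5,*(lambda a,b:(b,a))(s[lo:hi],y[lo:hi]))
    gl=np.where(g>.6*g[60:90].max())[0]
    print(n,'vial',s[gl[(s[gl]>-40)&(s[gl]<40)]][[0,-1]],'bubble px',s[on].min(),s[on].max(),'centroid',round((wgt*s).sum()/wgt.sum(),2),'dark lines',mn)
E
python3 ana.py b1 b2
```

```text
time_s: 12.65
eef_pos: [0.4925, 0.0321, 0.053]
eef_rot: [[0.859, -0.513, 0.002], [-0.513, -0.859, 0.0], [0.002, -0.001, -1.0]]
wrist_force: [-3.4, -1.7, 19.8]
gripper_width: 0.0388
grip_force: 60.9
time_s: 13.15
eef_pos: [0.4927, 0.0322, 0.0531]
eef_rot: [[0.419, -0.908, 0.003], [-0.908, -0.419, 0.002], [-0.0, -0.003, -1.0]]
wrist_force: [-4.3, -0.4, 10.4]
gripper_width: 0.0387
grip_force: 59.8
time_s: 15.15
eef_pos: [0.4927, 0.0323, 0.053]
eef_rot: [[0.423, -0.906, 0.002], [-0.906, -0.423, 0.001], [0.0, -0.003, -1.0]]
wrist_force: [-3.4, 0.1, 21.7]
gripper_width: 0.0382
grip_force: 61.0
b1 vial [-28  29] bubble px 1 12 centroid 6.22 dark lines [-9, 12]
b2 vial [-28  30] bubble px -4 10 centroid 2.73 dark lines [-9, 12]
```

View pics/b2_r.png

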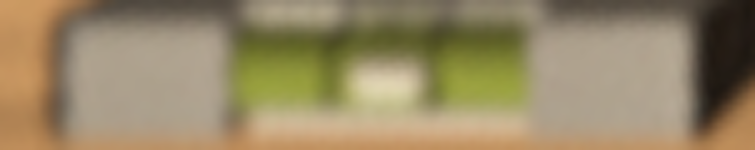

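The bubble now sits at px 350–423 against a line midpoint of about 383, so about 1 mm remains. Adding 0.25 rad.

```bash
python3 -m inch '{"series":[[0,0,0,0,0,0,0.08],[0,0,0,0,0,0,0.16],[0,0,0,0,0,0,0.25],[0,0,0,0,0,0,0.25],[0,0,0,0,0,0,0.25]]}' >/dev/null
python3 -m inch '{"series":[[0,0,0,0,0,0,0],[0,0,0,0,0,0,0],[0,0,0,0,0,0,0],[0,0,0,0,0,0,0],[0,0,0,0,0,0,0]]}' >/dev/null
python3 -m inch '{"series":[[0,0,0,0,0,0,0],[0,0,0,0,0,0,0],[0,0,0,0,0,0,0],[0,0,0,0,0,0,0],[0,0,0,0,0,0,0]]}' >/dev/null
python3 -m inch '{"series":[[0,0,0,0,0,0,0],[0,0,0,0,0,0,0],[0,0,0,0,0,0,0],[0,0,0,0,0,0,0],[0,0,0,0,0,0,0]]}' >/dev/null
python3 -m inch '{"series":[[0,0,0,0,0,0,0],[0,0,0,0,0,0,0],[0,0,0,0,0,0,0],[0,0,0,0,0,0,0],[0,0,0,0,0,0,0]]}'
python3 bub.py b3 >/dev/null; python3 ana.py b1 b2 b3
python3 -c "
import cv2,numpy as np
a=cv2.imread('pics/b3_r.png');b=cv2.imread('pics/b3_0.png')
b=cv2.resize(b,(a.shape[1],a.shape[1]*400//640))[:440];cv2.imwrite('pics/v3.png',np.vstack([a,b]))"
```

```text
time_s: 17.85
eef_pos: [0.4928, 0.0323, 0.053]
eef_rot: [[0.186, -0.983, 0.003], [-0.983, -0.186, 0.001], [-0.001, -0.003, -1.0]]
wrist_force: [-1.8, 0.3, 22.5]
gripper_width: 0.0387
grip_force: 61.2
b1 vial [-28  29] bubble px 1 12 centroid 6.22 dark lines [-9, 12]
b2 vial [-28  30] bubble px -4 10 centroid 2.73 dark lines [-9, 12]
b3 vial [-28  30] bubble px -4 8 centroid 2.32 dark lines [-9, 12]
```

View pics/v3.png

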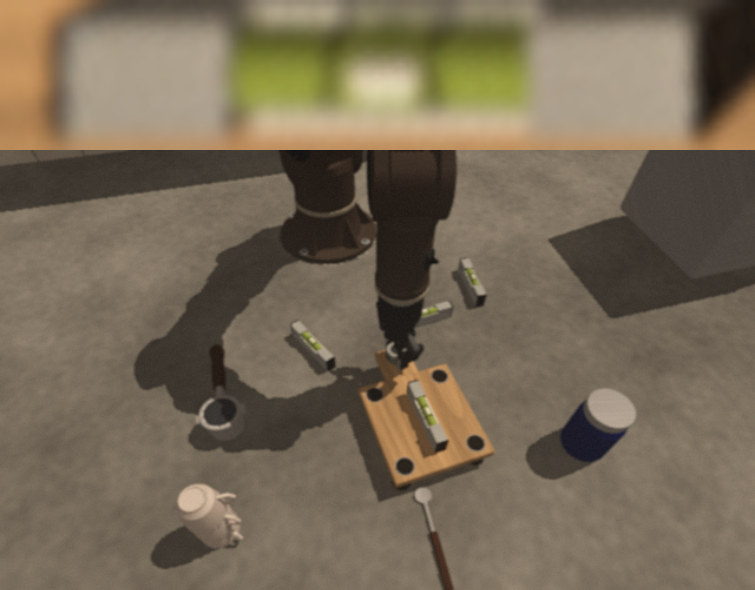

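The bubble is at px 343–420 (centre about 381), the lines centre at about 383, and the vial at 381, so it is centred. The push is 22 N, the knob is held and the bystanders look undisturbed. Handing in.

```bash
python3 -c "
from rig import robot; print(robot.sign_off())"
```

```text
the job is handed in; nothing more can be done
None
```

I handed the job in with the spirit level standing free on the board, the knob gripped and pressed down at about 22 N, and the bubble centred to within about 0.5 mm by my camera reading; the sign-off gave no verdict.

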